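# Check two heater blocks with the contact probe

## Robot

A 6-joint arm with a two-finger parallel gripper is mounted at the origin on the work surface. World frame = base frame: x ahead of the robot, y to its left, z up, the work surface at z = 0. Lengths are in m, angles in rad, forces in N, time in s.
With the tool pointing down it reaches from about 0.35 to 0.925 m from the base axis. Payload 6.4 kg.
Tool frame: the origin (TCP) lies between the finger pads; the fingertips stand 25 mm ahead of it and the grasp point (between the pads) lies 6 mm ahead of it; z points along the fingers, y is the direction in which the jaws open and shut (so a half turn about z gives the same grasp; the last joint's range is limited). The gripper opens to 85 mm and grips with 20 to 120 N. Pads are 22 mm wide; open, the fingers measure 114 mm over their backs; the gripper's body (76 mm by 85 mm) begins 54 mm behind the grasp point. The pads swing forward as they close: fully open they stand 13 mm farther back than shut.
Start: joints at [0.943, 0.245, 1.558, -0, 1.339, -0.174], TCP at [0.285, 0.584, 0.256] pointing down, gripper open.
Joint ranges: [-3.13, 3.13], [-1.02, 2.26], [0.13, 2.54], [-0.95, 4.09], [0.21, 2.88], [-2.74, 2.74]. Speed limits (rad/s): [2.57, 2.57, 3.14, 3.14, 3.14, 3.14].

## Interface

Orientations are given as a rotation vector (axis times angle).
In Python, from rig import r gives the robot as it stands.
- The arm moves only by the tool send_rows, never from a script. Its argument "commands" is a list of rows, each an object with "travel": the shift along the world's x, y, z in m, a list of three; "rotation": the turn, a rotation vector about the world's x, y, z in rad, a list of three; "claw": the opening in per cent of the stroke, from 0 (shut) to 100 (fully open). A call has 1 to 12 rows; each row shifts and turns the pose as measured when the row begins; what a row does not reach is not made up. A row lasts 1/12 s, in which the tool goes at most 41.7 mm and 7.16 degrees, less where a joint would pass 70% of its speed; a pose out of reach is approached as far as the arm can. A call with a gripper value outside its range is refused whole. The fingers move at their own pace and stop on an object; the grip force is fixed at half the most. Time passes only in rows, so rows that do not move let the fingers close. It gives the time, the measured TCP pose, the force and the opening at its end, in the units of the state.
- r.read_state(): the state, without advancing time (a new reading comes with each control period).
- r.camera(name): name is "scene" or "top" or "wrist"; returns a dict with "image" (384x512x3 uint8, blue, green, red), "fx", "fy", "cx", "cy" (pixels), "cam_to_world" (4x4, takes a point from camera to world coordinates); the wrist camera has in their place "mount" (4x4, takes a point from camera to tool coordinates, whose origin is the TCP and whose axes are the flange's). Camera axes: x right, y down, z forward; pixel columns grow to the right and rows downward; lengths in m; the calibration is good to about 2 mm. A picture is of the moment at which its call begins: read the wrist's pose just before it. There is no depth.
- r.hand_in(): hands the job in, once; it reports no verdict.
Trained networks look in a picture, given as the dict that the camera call returned (one of the last four; its "shot" number tells which), for a name from the list of things; names that differ only in an ending like _2 or _b are one class to them, and where a whole thing is asked for, a point or a joint stands for the part that bears it (a point fixed in the world has none). Each returns a list of dicts, best first, with "conf" (0 to 1); they miss things now and then, are a little off and sometimes report something else, mostly with a low value. They report only what shows in the picture. A call takes as long as a camera call. They do not tell look-alikes from the thing itself.
- r.find_in(picture, target): "position" ([column, row] in pixels, amid what is visible of it).
- r.regions_of(picture, target): "pixels" (384x512 bool, what is visible of it) and "position" ([column, row] in pixels, amid what is visible of it).
The state is a dict: "time_s": time; "joint_positions": joint angles; "qd": joint speeds; "tau": joint torques, N m; "eef_pos": TCP position; "ee_rot": TCP orientation; "contact_force": force on the tool from outside, world axes, zero at the start; "moment": the same for the moment, N m; "opening": opening from 0.0 (shut) to 1.0 (fully open).
Only numpy, scipy, OpenCV 4.12 (cv2) and the standard library are available. Lean on these libraries where they do the work, as an engineer would, in place of code of your own. Each camera call takes 0.05 s, during which the arm holds its last target. There are 200 camera calls.

## Task

Take the contact probe out of its stand and, holding it upright, set its tip on the sprung round pad in the middle of the heater block with the four big round wells, pressing the pad down slightly, for about a second. Then do the same on the pad of the heater block with the many small round wells. Finally hang the probe back upright in its stand and let go.

Things in the scene. Friction and masses are not known exactly. Their poses are not given: they have to be found in the camera images.
- probe: loose contact probe, 70 to 140 g, 158 mm long, hanging upright in its stand, round all about (yaw means nothing). Origin: the end of its tip; z along the probe up to the handle. From the tip up: steel shaft 8 mm across to 70 mm, grey guard disc 44 mm across from 70 to 78 mm, grey cylindrical handle 26 mm across from 78 to 158 mm (grip it about 125 mm above the tip).
- pad_four: round steel check pad, 28 mm across, amid the bench heater whose aluminium block (100 x 90 mm) has four big round wells (25 mm), one at each corner; two look-alike heaters differ in their wells. Origin: centre of the pad's flat top, 87 mm above the bench, 12 mm above the block; z up. Sprung: gives straight down up to 8 mm under 1 to 5 N, then solid. Heater fixed, 120 x 110 mm, in any of three places.
- pad_many: round steel check pad, 28 mm across, amid the bench heater whose aluminium block (100 x 90 mm) has many small round wells (9 mm) in a grid; two look-alike heaters differ in their wells. Origin: centre of the pad's flat top, 87 mm above the bench, 12 mm above the block; z up. Sprung: gives straight down up to 8 mm under 1 to 5 N, then solid. Heater fixed, 120 x 110 mm, in any of three places.
- stand: fixed stand: base 80 x 80 mm, grey top plate 70 x 70 x 8 mm on four thin posts. Origin: centre of its underside, on the bench; z up. A round 28 mm hole goes through the middle of the top plate, whose upper face is 100 mm above the bench. The probe's shaft hangs through the hole, guard disc resting on the upper face, tip then 30 mm above the bench.
There are look-alikes about, which are no part of the job. What is shaped like the stand but pink is not meant. What is shaped like the part that bears pad_four but pink is not meant.

How it is judged:
By the outcome, as a careful person would: the job done as asked, in the order asked, and still so for the second after the job is handed in, with the robot touching nothing.
It also fails if it takes over 48 s, if anything falls off the work surface, if the arm or the gripper's body presses on something with over 40 N, if the wrist force passes 120 N, or if a joint passes its speed limit or range.

## Working session

There is one attempt and no reset: what is moved stays moved. The work goes in short steps, Python scripts to look and compute and a tool call to move; the robot and the scene stay as the last step left them, time stands still between calls to the robot, and variables do not carry over. Pictures are saved under pics/ and viewed, about 8 in all and at most 12, crops included, and the job is handed in when it is done.

Besides the shell and the picture viewer there is one more tool, called after "Request:" as name([rows], argument=value, ...), one row to a line, values as JSON. send_rows: Moves the arm, as the interface text tells. Its arguments: {"type":"object","properties":{"commands":{"type":"array"}},"required":["commands"]}

```bash
mkdir -p pics; ls; cat > h.py <<'E'
import numpy as np, cv2
from rig import r
from scipy.spatial.transform import Rotation as R
def c2w(p,s=None):
    if "cam_to_world" in p: return np.array(p["cam_to_world"])
    T=np.eye(4);T[:3,:3]=R.from_rotvec(s["ee_rot"]).as_matrix();T[:3,3]=s["eef_pos"]
    return T@np.array(p["mount"])
def ray(p,uv,z,T):
    d=T[:3,:3]@np.array([(uv[0]-p["cx"])/p["fx"],(uv[1]-p["cy"])/p["fy"],1])
    return T[:3,3]+d*(z-T[2,3])/d[2]
E
python3 - <<'E'
from h import *
s=r.read_state();print(s)
a=[]
for n in("scene","top"):
    p=r.camera(n);a.append(p["image"]);T=c2w(p);print(n,T.round(3).tolist(),p["fx"])
    for t,z in(("probe",.14),("pad_four",.087),("pad_many",.087),("stand",.1)):
        for d in r.find_in(p,t):print(t,round(d["conf"],2),np.round(d["position"]),ray(p,d["position"],z,T).round(3))
cv2.imwrite("pics/scene.png",cv2.resize(a[0],(800,600)));cv2.imwrite("pics/top.png",cv2.resize(a[1],(800,600)))
E
```

```text
pics
{'time_s': 0.0, 'joint_positions': array([ 9.42917973e-01,  2.45810456e-01,  1.55902928e+00, -2.74819864e-06,
        1.33872176e+00, -1.74098582e-01]), 'qd': array([-0.00135335, -0.0020294 ,  0.00080947,  0.00018818, -0.00150065,
       -0.00026281]), 'tau': array([ 1.17786400e-03, -4.29504991e+01, -3.26129401e+01, -1.06867021e-04,
        5.19532754e-03,  1.23973578e-05]), 'eef_pos': array([0.28462149, 0.58379239, 0.2551744 ]), 'ee_rot': array([-7.06522072e-01, -3.06032846e+00,  2.84826769e-03]), 'contact_force': array([0.05171871, 0.04028358, 0.69070309]), 'moment': array([ 0.01880985,  0.03914198, -0.00322643]), 'opening': 0.9995723103367311}
scene [[-0.876, 0.37, -0.31, 0.835], [0.482, 0.694, -0.535, 0.554], [0.017, -0.618, -0.786, 0.88], [0.0, 0.0, 0.0, 1.0]] 457.6285098723028
probe 0.67 [255. 121.] [ 0.441 -0.133  0.14 ]
pad_four 0.71 [330. 204.] [0.394 0.12  0.087]
pad_four 0.61 [291. 296.] [0.581 0.264 0.087]
pad_many 0.66 [227. 206.] [0.594 0.021 0.087]
stand 0.95 [255. 152.] [ 0.47  -0.079  0.1  ]
stand 0.87 [234. 113.] [ 0.452 -0.222  0.1  ]
top [[-0.028, -0.998, 0.064, 0.444], [-0.999, 0.029, 0.018, -0.014], [-0.02, -0.064, -0.998, 1.049], [0.0, 0.0, 0.0, 1.0]] 474.4498701954967
probe 0.89 [336. 230.] [ 0.435 -0.14   0.14 ]
pad_four 0.73 [135. 164.] [0.581 0.258 0.087]
pad_four 0.47 [208. 254.] [0.393 0.112 0.087]
pad_many 0.72 [134. 167.] [0.577 0.261 0.087]
pad_many 0.71 [254. 154.] [0.595 0.012 0.087]
stand 0.81 [320. 226.] [ 0.444 -0.114  0.1  ]
stand 0.58 [397. 234.] [ 0.425 -0.267  0.1  ]
```

View pics/scene.png

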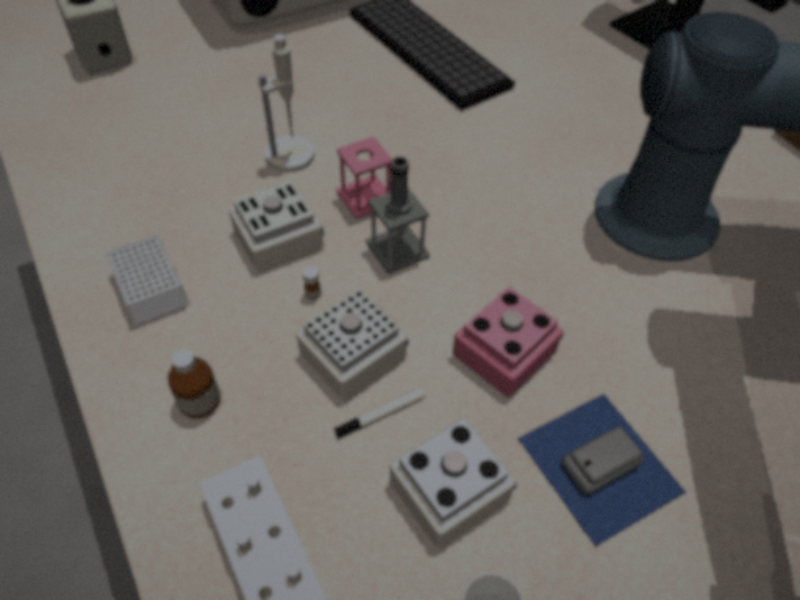

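View pics/top.png

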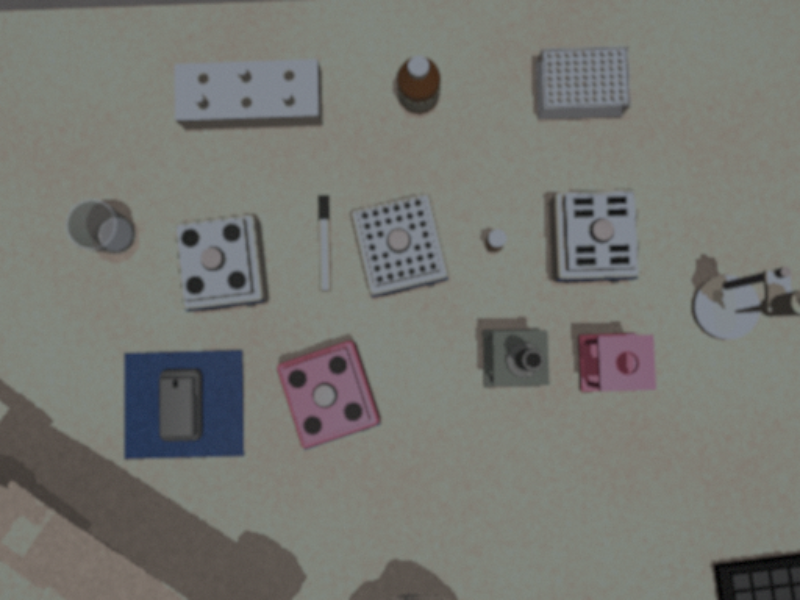

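The scene picture shows the real heater with four wells at (455,462), the real one with many wells at (351,322), and the grey stand with the probe at (400,190). In the top picture they are at (211,258), (399,239) and (516,358). The pink copies and the slotted heater are decoys. Next I swing the arm over to the stand and look with the wrist camera.

Request:
send_rows([
  {"travel":[0.0075,-0.036,0.005],"rotation":[0,0,0],"claw":100},
  {"travel":[0.0075,-0.036,0.005],"rotation":[0,0,0],"claw":100},
  {"travel":[0.0075,-0.036,0.005],"rotation":[0,0,0],"claw":100},
  {"travel":[0.0075,-0.036,0.005],"rotation":[0,0,0],"claw":100},
  {"travel":[0.0075,-0.036,0.005],"rotation":[0,0,0],"claw":100},
  {"travel":[0.0075,-0.036,0.005],"rotation":[0,0,0],"claw":100},
  {"travel":[0.0075,-0.036,0.005],"rotation":[0,0,0],"claw":100},
  {"travel":[0.0075,-0.036,0.005],"rotation":[0,0,0],"claw":100},
  {"travel":[0.0075,-0.036,0],"rotation":[0,0,0],"claw":100},
  {"travel":[0.0075,-0.036,0],"rotation":[0,0,0],"claw":100},
  {"travel":[0.0075,-0.036,0],"rotation":[0,0,0],"claw":100},
  {"travel":[0.0075,-0.036,0],"rotation":[0,0,0],"claw":100},
])

```text
time_s: 1.5
eef_pos: [0.3728, 0.1391, 0.297]
ee_rot: [0.683, 3.061, 0.001]
contact_force: [1.5, 1.5, 0.0]
opening: 0.998
```

```bash
python3 - <<'E'
from h import *
s=r.read_state();p=r.camera("wrist");T=c2w(p,s);print(np.round(p["mount"],3).tolist(),p["fx"],s["joint_positions"].round(2))
for t,z in(("probe",.188),("pad_four",.087),("pad_many",.087),("stand",.1)):
    for d in r.find_in(p,t):print(t,round(d["conf"],2),np.round(d["position"]),ray(p,d["position"],z,T).round(3))
cv2.imwrite("pics/w1.png",p["image"])
E
```

```text
[[0.0, -0.952, -0.306, 0.079], [1.0, -0.0, 0.001, -0.0], [-0.001, -0.306, 0.952, -0.118], [0.0, 0.0, 0.0, 1.0]] 322.3482158607214 [ 0.07 -0.44  2.12 -0.    1.46 -1.06]
probe 0.58 [ 62. 310.] [ 0.392 -0.049  0.188]
pad_four 0.86 [423. 276.] [0.574 0.26  0.087]
pad_four 0.76 [245. 194.] [0.394 0.116 0.087]
pad_many 0.56 [241. 354.] [0.587 0.018 0.087]
stand 0.71 [ 82. 277.] [ 0.402 -0.089  0.1  ]
stand 0.61 [ 18. 292.] [ 0.387 -0.167  0.1  ]
```

Request:
send_rows([
  {"travel":[0.008,-0.036,0],"rotation":[0,0,0],"claw":100},
  {"travel":[0.008,-0.036,0],"rotation":[0,0,0],"claw":100},
  {"travel":[0.008,-0.036,0],"rotation":[0,0,0],"claw":100},
  {"travel":[0.008,-0.036,0],"rotation":[0,0,0],"claw":100},
  {"travel":[0.008,-0.036,0],"rotation":[0,0,0],"claw":100},
  {"travel":[0.008,-0.036,0],"rotation":[0,0,0],"claw":100},
  {"travel":[0.006,-0.036,0],"rotation":[0,0,0],"claw":100},
  {"travel":[0,0,0],"rotation":[0,0,0],"claw":100},
])

```text
time_s: 2.42
eef_pos: [0.4285, -0.1062, 0.2971]
ee_rot: [0.623, 3.074, 0.007]
contact_force: [-0.4, 0.6, 0.0]
opening: 0.994
```

```bash
python3 - <<'E'
from h import *
s=r.read_state();print(s["eef_pos"],s["joint_positions"].round(2))
p=r.camera("wrist");T=c2w(p,s)
for t,z in(("probe",.188),("pad_four",.087),("pad_many",.087),("stand",.1)):
    for d in r.find_in(p,t):print(t,round(d["conf"],2),np.round(d["position"]),ray(p,d["position"],z,T).round(3))
cv2.imwrite("pics/w2.png",p["image"])
np.savez("w2.npz",T=T,K=[p["fx"],p["cx"],p["cy"]])
E
```

```text
[ 0.42846947 -0.10618205  0.29713629] [-0.5  -0.31  2.02  0.01  1.42 -1.68]
probe 0.85 [226. 202.] [ 0.422 -0.127  0.188]
pad_four 0.76 [459.  48.] [0.397 0.114 0.087]
pad_many 0.76 [402. 257.] [0.592 0.008 0.087]
stand 0.75 [239. 170.] [ 0.422 -0.121  0.1  ]
stand 0.64 [128. 212.] [ 0.417 -0.246  0.1  ]
```

View pics/w2.png

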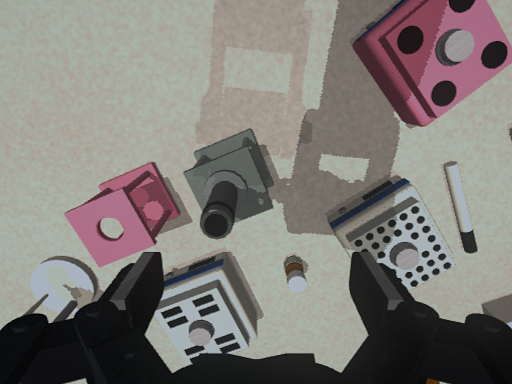

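The wrist picture shows the handle's top at (217,222), the guard disc at about (228,188), and plate corners at (187,166), (250,130) and (272,206). The many-well pad is at (405,257). I combine the views.

```bash
cat >> h.py <<'E'
def tri(obs):
    A=np.zeros((3,3));b=np.zeros(3)
    for p,T,uv in obs:
        d=T[:3,:3]@np.array([(uv[0]-p["cx"])/p["fx"],(uv[1]-p["cy"])/p["fy"],1]);d/=np.linalg.norm(d)
        M=np.eye(3)-np.outer(d,d);A+=M;b+=M@T[:3,3]
    return np.linalg.solve(A,b).round(4)
E
python3 - <<'E'
from h import *
f=np.load("w2.npz");k=f["K"];W=dict(fx=k[0],fy=k[0],cx=k[1],cy=k[2]);TW=f["T"]
S=r.camera("scene");TS=c2w(S);P=r.camera("top");TP=c2w(P)
q=lambda a:np.array(a)/1.5625
for n,a,b,c,z in(("handle",(400,161),(533,360),(217,223),.188),("many",(351,322),(399,239),(405,257),.087),("four",(455,462),(211,258),None,.087)):
    o=[(S,TS,q(a)),(P,TP,q(b))]
    if c:o.append((W,TW,c))
    print(n,tri(o),[ray(p,uv,z,T)[:2].round(4) for p,T,uv in o])
print("plate W",[ray(W,u,.1,TW)[:2].round(4) for u in((187,166),(250,130),(272,206))],"guard",ray(W,(228,187),.106,TW)[:2])
for nm,p,T in(("S",S,TS),("P",P,TP)):
    for d in r.regions_of(p,"stand")[:2]:
        m=d["pixels"];ys,xs=np.nonzero(m);print(nm,d["position"],xs.min(),xs.max(),ys.min(),ys.max())
a=cv2.resize(P["image"][190:270,290:400],None,fx=5,fy=5,interpolation=cv2.INTER_CUBIC)
b=cv2.resize(S["image"][85:185,215:295],None,fx=4,fy=4,interpolation=cv2.INTER_CUBIC)
b=cv2.copyMakeBorder(b[:400],0,0,0,0,cv2.BORDER_CONSTANT)
c=np.zeros((400,800,3),np.uint8);a=cv2.resize(P["image"][195:265,300:365],None,fx=5.7,fy=5.7)[:400]
c[:a.shape[0],:a.shape[1]]=a;c[:b.shape[0],400:400+b.shape[1]]=b
cv2.imwrite("pics/c1.png",c)
E
```

```text
handle [ 0.4352 -0.1422  0.1862] [array([ 0.436 , -0.1404]), array([ 0.4354, -0.1429]), array([ 0.4346, -0.1406])]
many [0.5973 0.0123 0.0805] [array([0.5982, 0.018 ]), array([0.5971, 0.0106]), array([0.5929, 0.0111])]
four [0.5799 0.2605 0.0805] [array([0.5813, 0.2634]), array([0.5796, 0.2582])]
plate W [array([ 0.3977, -0.167 ]), array([ 0.3896, -0.095 ]), array([ 0.4705, -0.1048])] guard [ 0.43222594 -0.13725009]
S [233.8, 112.5] 215 249 89 138
S [254.9, 152.7] 234 273 122 175
P [406.8, 218.5] 379 419 213 233
```

View pics/c1.png

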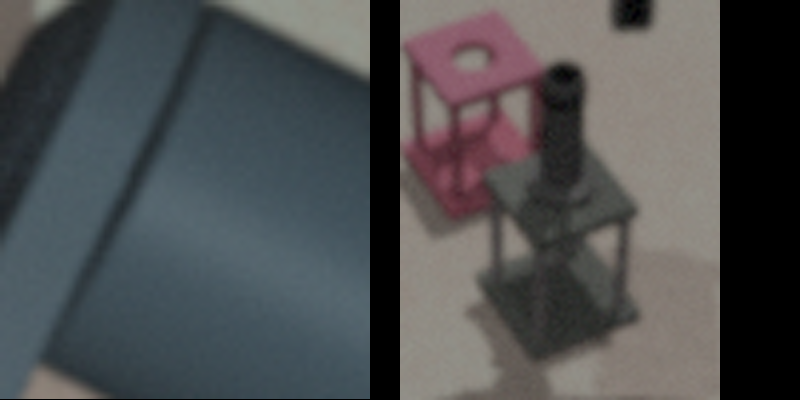

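The grey stand's plate is centred on the probe: guard disc, handle and plate midpoint all fall near (0.435, -0.139). The pads come out at (0.580, 0.260) and (0.596, 0.011), at the right height within a few mm. Next I line up with the handle and descend.

Request:
send_rows([
  {"travel":[0.0035,-0.018,0],"rotation":[0,0,0],"claw":100},
  {"travel":[0.0035,-0.018,0],"rotation":[0,0,0],"claw":100},
  {"travel":[0,0,-0.02],"rotation":[0,0,0],"claw":100},
  {"travel":[0,0,-0.025],"rotation":[0,0,0],"claw":100},
  {"travel":[0,0,-0.015],"rotation":[0,0,0],"claw":100},
  {"travel":[0,0,0],"rotation":[0,0,0],"claw":100},
])

```text
time_s: 3.37
eef_pos: [0.4359, -0.1366, 0.2381]
ee_rot: [0.604, 3.07, 0.005]
contact_force: [-0.6, 0.6, -0.6]
opening: 1.001
```

```bash
python3 - <<'E'
from h import *
s=r.read_state();print(s["eef_pos"],s["ee_rot"])
p=r.camera("wrist");T=c2w(p,s)
cv2.imwrite("pics/w3.png",p["image"])
Ti=np.linalg.inv(T)
for z in(.188,.108):
  c=Ti@[.435,-.141,z,1];print(c[:2]/c[2]*p["fx"]+[p["cx"],p["cy"]],13*p["fx"]/c[2]/1000)
np.savez("w3.npz",T=T,K=[p["fx"],p["cx"],p["cy"]])
E
```

```text
[ 0.43586469 -0.13661543  0.23805104] [0.60410979 3.06962457 0.00506607]
[248.1330847 234.4596617] 22.75202139104995
[249.82717202 190.68778631] 16.114771992265986
```

View pics/w3.png

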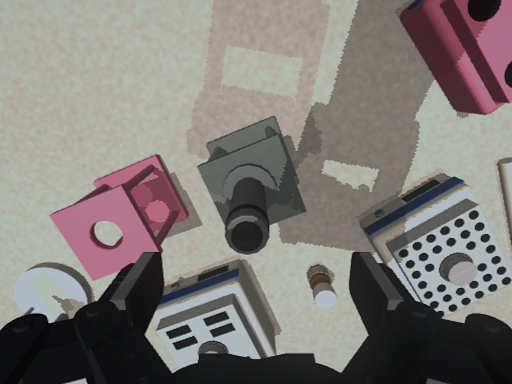

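The handle's top at (248,235) matches the prediction of (248,234), and so does the guard disc. I centre, descend and grip.

Request:
send_rows([
  {"travel":[-0.001,-0.005,-0.01],"rotation":[0,0,0],"claw":100},
  {"travel":[0,0,-0.022],"rotation":[0,0,0],"claw":100},
  {"travel":[0,0,-0.025],"rotation":[0,0,0],"claw":100},
  {"travel":[0,0,-0.018],"rotation":[0,0,0],"claw":100},
  {"travel":[0,0,-0.004],"rotation":[0,0,0],"claw":60},
  {"travel":[0,0,0],"rotation":[0,0,0],"claw":20},
  {"travel":[0,0,0],"rotation":[0,0,0],"claw":10},
  {"travel":[0,0,0],"rotation":[0,0,0],"claw":10},
  {"travel":[0,0,0],"rotation":[0,0,0],"claw":10},
  {"travel":[0,0,0],"rotation":[0,0,0],"claw":10},
  {"travel":[0,0,0],"rotation":[0,0,0],"claw":10},
])

```text
time_s: 4.33
eef_pos: [0.4415, -0.1458, 0.1692]
ee_rot: [0.594, 3.048, -0.01]
contact_force: [0.6, 1.2, -1.2]
opening: 0.29
```

```bash
python3 - <<'E'
from h import *
s=r.read_state();print(s["eef_pos"],s["ee_rot"],R.from_rotvec(s["ee_rot"]).as_matrix()[:,2],s["opening"],s["contact_force"])
f=np.load("w3.npz");k=f["K"];W=dict(fx=k[0],fy=k[0],cx=k[1],cy=k[2])
print(ray(W,(461,269),.087,f["T"]))
E
```

```text
[ 0.4414759  -0.14579894  0.16915708] [ 0.59397812  3.04779805 -0.00990097] [ 0.03453827 -0.01322599 -0.99931586] 0.29027656444919525 [ 0.57208273  1.17181041 -1.18507463]
[0.59108077 0.01266304 0.087     ]
```

Request:
send_rows([
  {"travel":[0,0,0.01],"rotation":[0,0,0],"claw":10},
  {"travel":[0,0,0.02],"rotation":[0,0,0],"claw":10},
  {"travel":[0,0,0.025],"rotation":[0,0,0],"claw":10},
  {"travel":[0,0,0.025],"rotation":[0,0,0],"claw":10},
  {"travel":[0,0,0.025],"rotation":[0,0,0],"claw":10},
  {"travel":[0,0,0.01],"rotation":[0,0,0],"claw":10},
  {"travel":[0,0,0],"rotation":[0,0,0],"claw":10},
  {"travel":[0,0,0],"rotation":[0,0,0],"claw":10},
])

```text
time_s: 5.0
eef_pos: [0.4401, -0.1448, 0.2936]
ee_rot: [0.593, 3.046, -0.011]
contact_force: [0.0, 0.3, -1.5]
opening: 0.29
```

```bash
python3 - <<'E'
from h import *
s=r.read_state();print(s["eef_pos"],s["joint_positions"].round(3),R.from_rotvec(s["ee_rot"]).as_matrix().round(4).tolist(),s["opening"],s["contact_force"])
o=[]
for n in("scene","top","wrist"):
    p=r.camera(n);T=c2w(p,s)
    c=np.linalg.inv(T)@[*s["eef_pos"]-[0,0,.06],1];u=c[:2]/c[2]*p["fx"]+[p["cx"],p["cy"]];print(n,u)
    if n!="wrist": x,y=(int(v) for v in u)
    else: x,y=256,180
    x=min(max(x,65),447);y=min(max(y,85),299)
    o.append(cv2.resize(p["image"][y-85:y+85,x-65:x+65],(260,340)*1,interpolation=cv2.INTER_CUBIC) if n!="wrist" else cv2.resize(p["image"][100:384,100:400],(270,255)))
    print(x-65,y-85)
    np.savez(n+"4.npz",T=T,K=[p["fx"],p["cx"],p["cy"]])
    if n!="top":cv2.imwrite(f"pics/{n}4.png",p["image"])
c=np.zeros((600,800,3),np.uint8)
s0=cv2.imread("pics/scene4.png")
c[:340,:260]=o[0];c[:340,265:525]=o[1];c[:255,530:800]=o[2]
cv2.imwrite("pics/c4.png",c[:340])
E
```

```text
[ 0.44009439 -0.14481587  0.29355649] [-0.567 -0.267  1.998  0.007  1.373 -1.755] [[-0.9263, 0.3751, 0.0362], [0.3748, 0.927, -0.0144], [-0.0389, 0.0002, -0.9992]] 0.2896829685794104 [ 0.0316103   0.25903036 -1.45034698]
scene [253.79956815  86.45104145]
188 1
top [346.16208421 227.79569146]
281 142
wrist [256.26345175 223.3531392 ]
191 95
```

View pics/c4.png

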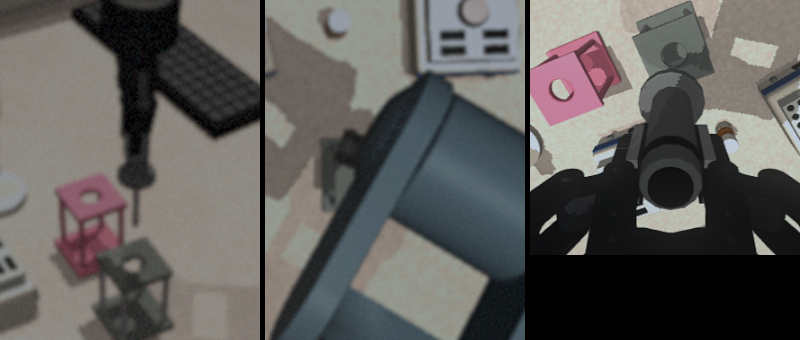

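The probe is held and out of the stand. In the crops, the tip is at scene pixel (256.5,114) and the guard at (256,88); in the wrist picture the guard is at (258,211) and the handle's top at (256,308). I work out its axis from these.

```bash
python3 - <<'E'
from h import *
L=lambda n:(lambda f:(dict(fx=f["K"][0],fy=f["K"][0],cx=f["K"][1],cy=f["K"][2]),f["T"]))(np.load(n+"4.npz"))
W,TW=L("wrist");S,TS=L("scene")
print("top",ray(W,(255.6,308.3),.312,TW),"guardW",ray(W,(257.8,211.4),.228,TW),"guardS",ray(S,(256,88),.228,TS),"tipS",ray(S,(256.5,114),.154,TS))
print("guard tri",tri([(W,TW,(257.8,211.4)),(S,TS,(256,88))]))
img=cv2.imread("pics/wrist4.png");im2=cv2.imread("pics/scene4.png")
a=cv2.resize(img[165:345,186:326],(420,540),interpolation=cv2.INTER_CUBIC);b=cv2.resize(im2[40:130,226:286],(360,540),interpolation=cv2.INTER_CUBIC)
b=cv2.convertScaleAbs(b,alpha=1.8,beta=20);a=cv2.convertScaleAbs(a,alpha=1.8,beta=20)
cv2.imwrite("pics/c5.png",np.hstack([a,b]))
E
```

```text
top [ 0.43704162 -0.14395929  0.312     ] guardW [ 0.43546732 -0.141928    0.228     ] guardS [ 0.43494978 -0.14391571  0.228     ] tipS [ 0.43390681 -0.14042971  0.154     ]
guard tri [ 0.4354 -0.1421  0.2291]
```

View pics/c5.png

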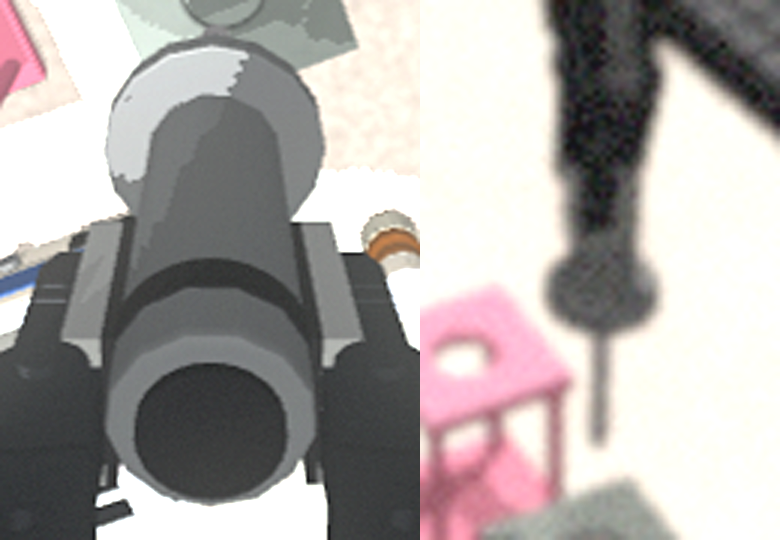

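The probe is upright within about 1°, and its tip is offset from the TCP by about (-6, +4, -139) mm. I carry it to the four-well pad.

Request:
send_rows([
  {"travel":[0.008,0.022,0],"rotation":[0,0,0],"claw":10},
  {"travel":[0.012,0.033,0],"rotation":[0,0,0],"claw":10},
  {"travel":[0.012,0.033,0],"rotation":[0,0,0],"claw":10},
  {"travel":[0.012,0.033,0],"rotation":[0,0,0],"claw":10},
  {"travel":[0.012,0.033,0],"rotation":[0,0,0],"claw":10},
  {"travel":[0.012,0.033,0],"rotation":[0,0,0],"claw":10},
  {"travel":[0.012,0.033,0],"rotation":[0,0,0],"claw":10},
  {"travel":[0.012,0.033,0],"rotation":[0,0,0],"claw":10},
  {"travel":[0.012,0.033,0],"rotation":[0,0,0],"claw":10},
  {"travel":[0.012,0.033,0],"rotation":[0,0,0],"claw":10},
  {"travel":[0.012,0.033,0],"rotation":[0,0,0],"claw":10},
  {"travel":[0.012,0.033,0],"rotation":[0,0,0],"claw":10},
])

```text
time_s: 6.15
eef_pos: [0.573, 0.2546, 0.268]
ee_rot: [-0.619, -3.079, 0.02]
contact_force: [1.8, -0.4, -0.7]
opening: 0.29
```

Request:
send_rows([
  {"travel":[0.006,0.018,-0.01],"rotation":[0,0,0],"claw":10},
  {"travel":[0,0,-0.015],"rotation":[0,0,0],"claw":10},
  {"travel":[0,0,-0.01],"rotation":[0,0,0],"claw":10},
  {"travel":[0,0,0],"rotation":[0,0,0],"claw":10},
])

```text
time_s: 6.48
eef_pos: [0.577, 0.2803, 0.2232]
ee_rot: [-0.604, -3.071, 0.026]
contact_force: [-0.4, -0.9, -1.3]
opening: 0.291
```

```bash
cat > look.py <<'E'
from h import *
import sys
def look(tag,pad):
    s=r.read_state();print(s["time_s"],s["eef_pos"].round(4),s["contact_force"].round(2),R.from_rotvec(s["ee_rot"]).as_matrix().round(4)[:,2],s["opening"])
    p=r.camera("scene");T=c2w(p);Ti=np.linalg.inv(T)
    pr=lambda q:(lambda c:c[:2]/c[2]*p["fx"]+[p["cx"],p["cy"]])(Ti@[*q,1])
    u=pr(pad);x,y=int(u[0]),int(u[1]);x0=min(max(x-50,0),412);y0=min(max(y-75,0),284)
    t=s["eef_pos"]+[-.006,.004,-.139]
    print("pad px",u,"tip predicted",pr(t),t.round(4),"crop x6 origin",x0,y0)
    c=cv2.resize(p["image"][y0:y0+100,x0:x0+100],(600,600),interpolation=cv2.INTER_CUBIC)
    cv2.imwrite(f"pics/{tag}.png",cv2.convertScaleAbs(c,alpha=1.6,beta=10))
    for m in ("pad_four","pad_many"):
        for d in r.find_in(p,m):print(m,d["conf"],d["position"])
E
python3 -c "from look import *;look('f1',(.580,.2605,.087))"
```

```text
6.4833 [0.577  0.2803 0.2232] [-0.45 -0.87 -1.34] [-0.0143 -0.0139 -0.9998] 0.2905329527006336
pad px [290.97173696 294.13640586] tip predicted [301.64447055 303.08884485] [0.571  0.2843 0.0842] crop x6 origin 240 219
pad_four 0.51 [293.1, 295.8]
pad_many 0.51 [225.1, 206.6]
```

View pics/f1.png

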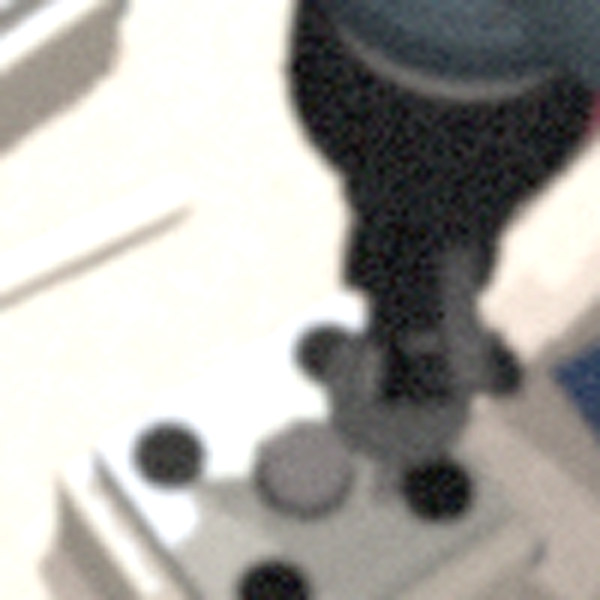

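I overshot: the tip is at pixel (305,301), in front of the pad at (291,296), and the tool has tipped by 0.05 rad. I raise it, straighten it and move back more slowly.

Request:
send_rows([
  {"travel":[0,0,0.015],"rotation":[0,0,0],"claw":10},
  {"travel":[0,0,0.012],"rotation":[0,-0.025,0],"claw":10},
  {"travel":[0.005,-0.012,0],"rotation":[0,-0.025,0],"claw":10},
  {"travel":[0.004,-0.01,0],"rotation":[0,0,0],"claw":10},
  {"travel":[0,-0.002,0],"rotation":[0,0,0],"claw":10},
  {"travel":[0,0,0],"rotation":[0,0,0],"claw":10},
])

```text
time_s: 7.13
eef_pos: [0.5899, 0.2518, 0.2624]
ee_rot: [0.606, 3.026, 0.001]
contact_force: [0.4, 0.9, -0.9]
opening: 0.286
```

```bash
python3 -c "from look import *;look('f2',(.580,.2605,.087))"
```

```text
7.1333 [0.5899 0.2518 0.2624] [ 0.38  0.87 -0.94] [ 0.0549 -0.0103 -0.9984] 0.2856851956860859
pad px [290.97173696 294.13640586] tip predicted [289.36545558 284.10909361] [0.5839 0.2558 0.1234] crop x6 origin 240 219
pad_four 0.56 [292.4, 295.8]
pad_four 0.42 [331.1, 206.3]
pad_many 0.47 [225.3, 205.4]
```

Request:
send_rows([
  {"travel":[-0.003,0.004,-0.005],"rotation":[0,0.015,0],"claw":10},
  {"travel":[0,0,-0.005],"rotation":[0,0,0],"claw":10},
  {"travel":[0,0,-0.005],"rotation":[0,0,0],"claw":10},
  {"travel":[0,0,0],"rotation":[0,0,0],"claw":10},
  {"travel":[0,0,0],"rotation":[0,0,0],"claw":10},
])

```text
time_s: 7.7
eef_pos: [0.5851, 0.2582, 0.2427]
ee_rot: [0.606, 3.047, -0.007]
contact_force: [-0.8, 0.4, -0.6]
opening: 0.292
```

```bash
python3 -c "from look import *;look('f3',(.580,.2605,.087))"
```

```text
7.7 [0.5851 0.2582 0.2427] [-0.75  0.41 -0.61] [ 0.0332 -0.0109 -0.9994] 0.29175357350502973
pad px [290.97173696 294.13640586] tip predicted [292.61450869 290.67236321] [0.5791 0.2622 0.1037] crop x6 origin 240 219
pad_four 0.65 [289.3, 294.0]
```

View pics/f3.png

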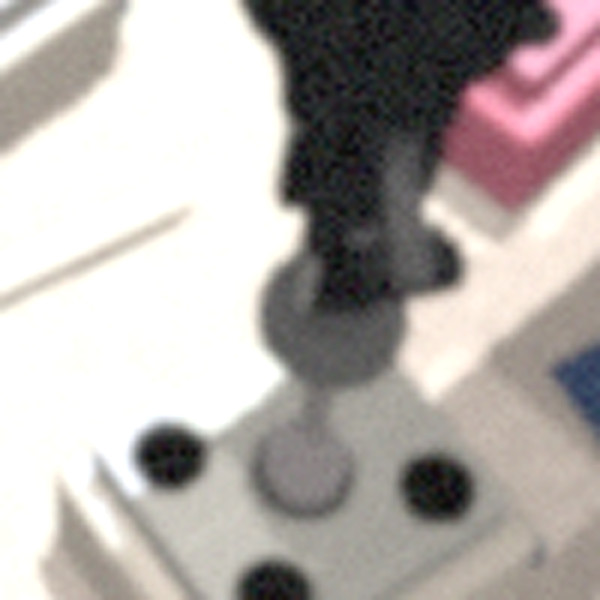

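The probe is upright, with its tip just above the pad's middle at about crop (313,440). I lower it gently.

Request:
send_rows([
  {"travel":[0,0,-0.004],"rotation":[0,0,0],"claw":10},
  {"travel":[0,0,-0.004],"rotation":[0,0,0],"claw":10},
  {"travel":[0,0,-0.004],"rotation":[0,0,0],"claw":10},
  {"travel":[0,0,-0.002],"rotation":[0,0,0],"claw":10},
  {"travel":[0,0,0],"rotation":[0,0,0],"claw":10},
])

```text
time_s: 8.27
eef_pos: [0.5857, 0.258, 0.2288]
ee_rot: [0.606, 3.045, -0.005]
contact_force: [0.1, 0.6, -0.8]
opening: 0.287
```

Request:
send_rows([
  {"travel":[0,0,-0.002],"rotation":[0,0,0],"claw":10},
  {"travel":[0,0,0],"rotation":[0,0,0],"claw":10},
  {"travel":[0,0,0],"rotation":[0,0,0],"claw":10},
])

```text
time_s: 8.52
eef_pos: [0.5856, 0.258, 0.2263]
ee_rot: [0.606, 3.045, -0.005]
contact_force: [-1.0, 0.3, -0.7]
opening: 0.292
```

Request:
send_rows([
  {"travel":[0,0,-0.002],"rotation":[0,0,0],"claw":10},
  {"travel":[0,0,0],"rotation":[0,0,0],"claw":10},
  {"travel":[0,0,0],"rotation":[0,0,0],"claw":10},
])

```text
time_s: 8.77
eef_pos: [0.5858, 0.258, 0.2244]
ee_rot: [0.606, 3.045, -0.005]
contact_force: [-0.9, 0.8, -0.3]
opening: 0.289
```

Request:
send_rows([
  {"travel":[0,0,-0.002],"rotation":[0,0,0],"claw":10},
  {"travel":[0,0,0],"rotation":[0,0,0],"claw":10},
  {"travel":[0,0,0],"rotation":[0,0,0],"claw":10},
])

```text
time_s: 9.02
eef_pos: [0.5861, 0.258, 0.2231]
ee_rot: [0.606, 3.044, -0.005]
contact_force: [-0.6, -0.7, 1.4]
opening: 0.291
```

Request:
send_rows([
  {"travel":[0,0,-0.0015],"rotation":[0,0,0],"claw":10},
  {"travel":[0,0,0],"rotation":[0,0,0],"claw":10},
  {"travel":[0,0,0],"rotation":[0,0,0],"claw":10},
  {"travel":[0,0,0],"rotation":[0,0,0],"claw":10},
])

```text
time_s: 9.35
eef_pos: [0.5861, 0.258, 0.2221]
ee_rot: [0.606, 3.044, -0.005]
contact_force: [-0.0, 0.0, 0.6]
opening: 0.287
```

```bash
python3 -c "from look import *;look('f4',(.580,.2605,.087))"
```

```text
9.35 [0.5861 0.258  0.2221] [-0.04  0.01  0.59] [ 0.0369 -0.0103 -0.9993] 0.2866618800441477
pad px [290.97173696 294.13640586] tip predicted [291.16741626 295.73588187] [0.5801 0.262  0.0831] crop x6 origin 240 219
pad_many 0.57 [226.3, 206.7]
```

View pics/f4.png

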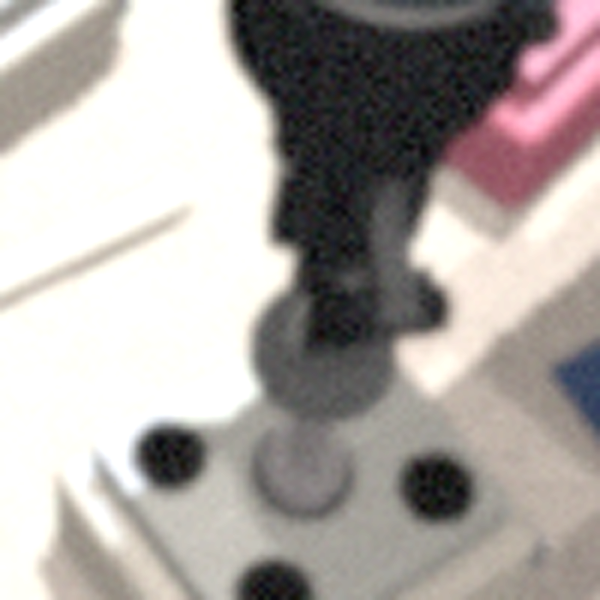

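The tip sits on the pad, with a force change of about +2 N. I press 1 mm more and hold for over a second.

Request:
send_rows([
  {"travel":[0,0,-0.0015],"rotation":[0,0,0],"claw":10},
  {"travel":[0,0,0],"rotation":[0,0,0],"claw":10},
  {"travel":[0,0,0],"rotation":[0,0,0],"claw":10},
  {"travel":[0,0,0],"rotation":[0,0,0],"claw":10},
  {"travel":[0,0,0],"rotation":[0,0,0],"claw":10},
  {"travel":[0,0,0],"rotation":[0,0,0],"claw":10},
])

```text
time_s: 10.0
eef_pos: [0.5862, 0.2581, 0.2209]
ee_rot: [0.605, 3.044, -0.004]
contact_force: [-0.3, -1.1, 1.2]
opening: 0.294
```

Request:
send_rows([
  {"travel":[0,0,0],"rotation":[0,0,0],"claw":10},
  {"travel":[0,0,0],"rotation":[0,0,0],"claw":10},
  {"travel":[0,0,0],"rotation":[0,0,0],"claw":10},
  {"travel":[0,0,0],"rotation":[0,0,0],"claw":10},
  {"travel":[0,0,0],"rotation":[0,0,0],"claw":10},
  {"travel":[0,0,0],"rotation":[0,0,0],"claw":10},
  {"travel":[0,0,0],"rotation":[0,0,0],"claw":10},
  {"travel":[0,0,0],"rotation":[0,0,0],"claw":10},
])

```text
time_s: 10.67
eef_pos: [0.5862, 0.258, 0.2209]
ee_rot: [0.606, 3.044, -0.005]
contact_force: [-0.8, 0.1, 1.9]
opening: 0.296
```

Pad four has been held for over a second. I lift and travel to the many-well pad with a gentler speed profile.

Request:
send_rows([
  {"travel":[0,0,0.012],"rotation":[0,0,0],"claw":10},
  {"travel":[0,-0.005,0.015],"rotation":[0,0,0],"claw":10},
  {"travel":[0.001,-0.015,0.003],"rotation":[0,0,0],"claw":10},
  {"travel":[0.002,-0.025,0],"rotation":[0,0,0],"claw":10},
  {"travel":[0.002,-0.03,0],"rotation":[0,0,0],"claw":10},
  {"travel":[0.002,-0.03,0],"rotation":[0,0,0],"claw":10},
  {"travel":[0.002,-0.03,0],"rotation":[0,0,0],"claw":10},
  {"travel":[0.002,-0.03,0],"rotation":[0,0,0],"claw":10},
  {"travel":[0.001,-0.022,0],"rotation":[0,0,0],"claw":10},
  {"travel":[0.001,-0.015,0],"rotation":[0,0,0],"claw":10},
  {"travel":[0,-0.007,0],"rotation":[0,0,0],"claw":10},
  {"travel":[0,0,0],"rotation":[0,0,0],"claw":10},
])

```text
time_s: 11.67
eef_pos: [0.5982, 0.0335, 0.2544]
ee_rot: [0.604, 3.038, -0.006]
contact_force: [0.3, -0.3, -0.1]
opening: 0.289
```

```bash
python3 -c "from look import *;look('m1',(.595,.012,.087))"
```

```text
11.6667 [0.5982 0.0335 0.2544] [ 0.26 -0.33 -0.14] [ 0.043  -0.0122 -0.999 ] 0.289048302362179
pad px [224.74297521 203.54306048] tip predicted [230.93979348 203.53668505] [0.5922 0.0375 0.1154] crop x6 origin 174 128
pad_four 0.52 [326.5, 203.7]
pad_four 0.48 [291.9, 293.8]
pad_many 0.59 [256.4, 149.6]
pad_many 0.48 [225.6, 208.5]
```

Request:
send_rows([
  {"travel":[0.002,-0.008,-0.002],"rotation":[0,0.005,0],"claw":10},
  {"travel":[0.002,-0.008,-0.004],"rotation":[0,0,0],"claw":10},
  {"travel":[0,-0.004,-0.003],"rotation":[0,0,0],"claw":10},
  {"travel":[0,-0.001,0],"rotation":[0,0,0],"claw":10},
  {"travel":[0,0,0],"rotation":[0,0,0],"claw":10},
])

```text
time_s: 12.23
eef_pos: [0.6024, 0.0164, 0.2439]
ee_rot: [0.592, 3.046, -0.005]
contact_force: [-0.1, 0.8, -0.7]
opening: 0.292
```

```bash
python3 -c "from look import *;look('m2',(.597,.014,.087))"
```

```text
12.2333 [0.6024 0.0164 0.2439] [-0.06  0.79 -0.66] [ 0.0368 -0.0107 -0.9993] 0.29201869971506517
pad px [224.32561302 204.54997506] tip predicted [225.6339966  201.55291005] [0.5964 0.0204 0.1049] crop x6 origin 174 129
pad_four 0.58 [291.7, 296.4]
```

View pics/m2.png

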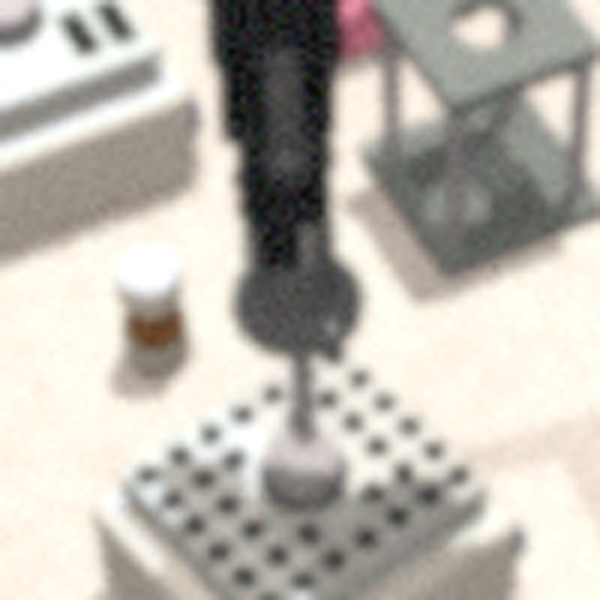

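The tip at crop (305,435) matches the prediction, and the pad's centre is at (303,466), so the descent lands on its middle. The stand's empty hole shows at pixel (255.2,132.7). I lower the probe.

Request:
send_rows([
  {"travel":[0,-0.002,-0.004],"rotation":[0,0,0],"claw":10},
  {"travel":[0,0,-0.004],"rotation":[0,0,0],"claw":10},
  {"travel":[0,0,-0.004],"rotation":[0,0,0],"claw":10},
  {"travel":[0,0,-0.003],"rotation":[0,0,0],"claw":10},
  {"travel":[0,0,-0.002],"rotation":[0,0,0],"claw":10},
  {"travel":[0,0,0],"rotation":[0,0,0],"claw":10},
])

```text
time_s: 12.88
eef_pos: [0.6023, 0.0152, 0.2256]
ee_rot: [0.59, 3.046, -0.005]
contact_force: [0.7, 1.2, -0.4]
opening: 0.288
```

Request:
send_rows([
  {"travel":[0,0,-0.002],"rotation":[0,0,0],"claw":10},
  {"travel":[0,0,0],"rotation":[0,0,0],"claw":10},
  {"travel":[0,0,0],"rotation":[0,0,0],"claw":10},
])

```text
time_s: 13.13
eef_pos: [0.6026, 0.0152, 0.2236]
ee_rot: [0.59, 3.045, -0.005]
contact_force: [0.0, 0.1, 0.4]
opening: 0.288
```

Request:
send_rows([
  {"travel":[0,0,-0.0025],"rotation":[0,0,0],"claw":10},
  {"travel":[0,0,-0.001],"rotation":[0,0,0],"claw":10},
  {"travel":[0,0,0],"rotation":[0,0,0],"claw":10},
  {"travel":[0,0,0],"rotation":[0,0,0],"claw":10},
])

```text
time_s: 13.47
eef_pos: [0.6028, 0.0151, 0.2211]
ee_rot: [0.59, 3.045, -0.005]
contact_force: [-0.9, 0.2, 1.5]
opening: 0.295
```

Request:
send_rows([
  {"travel":[0,0,0],"rotation":[0,0,0],"claw":10},
  {"travel":[0,0,0],"rotation":[0,0,0],"claw":10},
  {"travel":[0,0,0],"rotation":[0,0,0],"claw":10},
  {"travel":[0,0,0],"rotation":[0,0,0],"claw":10},
  {"travel":[0,0,0],"rotation":[0,0,0],"claw":10},
  {"travel":[0,0,0],"rotation":[0,0,0],"claw":10},
  {"travel":[0,0,0],"rotation":[0,0,0],"claw":10},
  {"travel":[0,0,0],"rotation":[0,0,0],"claw":10},
  {"travel":[0,0,0],"rotation":[0,0,0],"claw":10},
  {"travel":[0,0,0],"rotation":[0,0,0],"claw":10},
  {"travel":[0,0,0],"rotation":[0,0,0],"claw":10},
  {"travel":[0,0,0],"rotation":[0,0,0],"claw":10},
])

```text
time_s: 14.47
eef_pos: [0.6028, 0.0151, 0.2216]
ee_rot: [0.59, 3.045, -0.005]
contact_force: [-0.3, 0.8, 1.3]
opening: 0.291
```

```bash
python3 - <<'E'
from look import *
look('m3',(.597,.014,.087))
p=r.camera("scene");print("hole",ray(p,(255.2,132.7),.1,c2w(p)))
E
```

```text
14.4667 [0.6028 0.0151 0.2216] [-0.31  0.81  1.26] [ 0.0389 -0.011  -0.9992] 0.2907206432492833
pad px [224.32561302 204.54997506] tip predicted [225.54165798 207.41677107] [0.5968 0.0191 0.0826] crop x6 origin 174 129
pad_four 0.6 [292.2, 294.1]
pad_four 0.53 [329.4, 205.2]
hole [ 0.43896625 -0.13551197  0.1       ]
```

Pressed for over 1.2 s at about +2 N, centred on the pad. I lift and carry the probe back above the stand, with the TCP target near (0.442, -0.143).

Request:
send_rows([
  {"travel":[0,0,0.015],"rotation":[0,0,0],"claw":10},
  {"travel":[0,0,0.022],"rotation":[0,0,0],"claw":10},
  {"travel":[-0.005,-0.005,0.02],"rotation":[0,0,0],"claw":10},
  {"travel":[-0.014,-0.014,0.005],"rotation":[0,0,0],"claw":10},
  {"travel":[-0.02,-0.02,0],"rotation":[0,0,0],"claw":10},
  {"travel":[-0.022,-0.022,0],"rotation":[0,0,0],"claw":10},
  {"travel":[-0.022,-0.022,0],"rotation":[0,0,0],"claw":10},
  {"travel":[-0.022,-0.022,0],"rotation":[0,0,0],"claw":10},
  {"travel":[-0.016,-0.016,0],"rotation":[0,0,0],"claw":10},
  {"travel":[-0.01,-0.01,0],"rotation":[0,0,0],"claw":10},
  {"travel":[-0.005,-0.005,0],"rotation":[0,0,0],"claw":10},
  {"travel":[0,0,0],"rotation":[0,0,0],"claw":10},
])

```text
time_s: 15.67
eef_pos: [0.4604, -0.1247, 0.2823]
ee_rot: [0.585, 3.043, -0.006]
contact_force: [-0.6, -0.8, -1.0]
opening: 0.288
```

```bash
python3 -c "from look import *;look('s1',(.436,-.139,.1))"
```

```text
15.6667 [ 0.4604 -0.1247  0.2823] [-0.58 -0.81 -1.01] [ 0.0411 -0.0121 -0.9991] 0.28765949037044697
pad px [255.5783709 131.3957031] tip predicted [252.76305944 125.42672108] [ 0.4544 -0.1207  0.1433] crop x6 origin 205 56
pad_four 0.62 [290.2, 296.5]
pad_four 0.62 [328.6, 200.7]
pad_many 0.61 [224.7, 206.1]
```

Remaining: about (-18, -18) mm, then down to a tip height of about 115 mm to check above the hole.

Request:
send_rows([
  {"travel":[-0.007,-0.007,-0.003],"rotation":[0,0,0],"claw":10},
  {"travel":[-0.006,-0.006,-0.007],"rotation":[0,0,0],"claw":10},
  {"travel":[-0.002,-0.002,-0.007],"rotation":[0,0,0],"claw":10},
  {"travel":[-0.001,-0.001,-0.003],"rotation":[0,0,0],"claw":10},
  {"travel":[0,0,0],"rotation":[0,0,0],"claw":10},
])

```text
time_s: 16.23
eef_pos: [0.4453, -0.1392, 0.2597]
ee_rot: [0.575, 3.046, -0.004]
contact_force: [-0.6, -0.0, -0.7]
opening: 0.294
```

```bash
python3 - <<'E'
from look import *
look('s2',(.436,-.139,.1))
s=r.read_state();p=r.camera("wrist");T=c2w(p,s);cv2.imwrite("pics/w6.png",p["image"])
a=cv2.resize(cv2.imread("pics/s2.png")[150:600],(480,360));w=cv2.resize(p["image"][120:330,176:336],(300,394))
c=np.zeros((400,800,3),np.uint8);c[:360,:480]=a;c[:394,490:790]=w
cv2.imwrite("pics/c6.png",c)
E
```

```text
16.2333 [ 0.4453 -0.1392  0.2597] [-0.63 -0.04 -0.69] [ 0.0404 -0.0104 -0.9991] 0.2941566605652972
pad px [255.5783709 131.3957031] tip predicted [255.29389749 126.57722583] [ 0.4393 -0.1352  0.1207] crop x6 origin 205 56
pad_four 0.66 [327.9, 205.9]
pad_four 0.56 [292.4, 293.7]
pad_many 0.43 [223.9, 206.2]
```

View pics/c6.png

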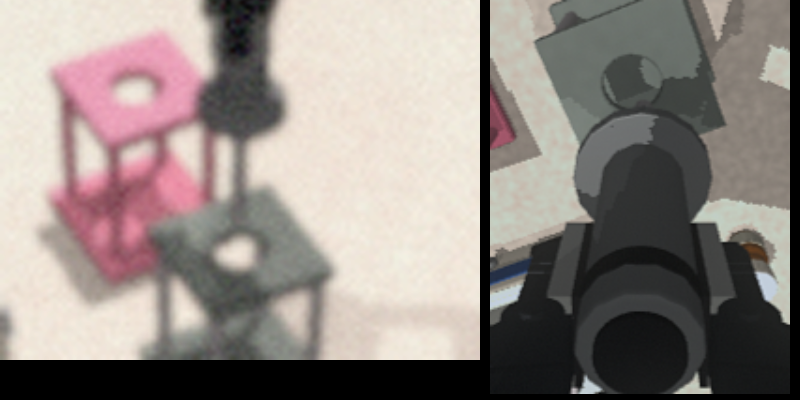

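The grey plate's hole shows at wrist pixel (251.7,162.7) and scene pixel (254.8,133.5), with the tip above it at scene pixel (254.6,127).

```bash
python3 - <<'E'
from look import *
s=r.read_state();p=r.camera("wrist");T=c2w(p,s);S=r.camera("scene");TS=c2w(S)
print(ray(p,(251.7,162.7),.1,T),ray(S,(254.8,133.5),.1,TS),tri([(p,T,(251.7,162.7)),(S,TS,(254.8,133.5))]),"tip S",ray(S,(254.6,127.25),.1207,TS), s["eef_pos"])
E
```

```text
[ 0.43582069 -0.13861503  0.1       ] [ 0.44113649 -0.1335701   0.1       ] [ 0.4376 -0.1394  0.0932] tip S [ 0.44188606 -0.13393574  0.1207    ] [ 0.4461613  -0.13925952  0.26122274]
```

The hole is at about (0.436, -0.138). I shift about (-2.5, -2) mm and lower the probe.

Request:
send_rows([
  {"travel":[-0.0025,-0.002,0],"rotation":[0,0,0],"claw":10},
  {"travel":[0,0,-0.008],"rotation":[0,0,0],"claw":10},
  {"travel":[0,0,-0.01],"rotation":[0,0,0],"claw":10},
  {"travel":[0,0,-0.01],"rotation":[0,0,0],"claw":10},
  {"travel":[0,0,-0.005],"rotation":[0,0,0],"claw":10},
  {"travel":[0,0,0],"rotation":[0,0,0],"claw":10},
])

```text
time_s: 17.03
eef_pos: [0.4436, -0.1412, 0.2255]
ee_rot: [0.572, 3.043, -0.006]
contact_force: [-0.7, -0.0, -0.8]
opening: 0.288
```

Request:
send_rows([
  {"travel":[0,0,-0.008],"rotation":[0,0,0],"claw":10},
  {"travel":[0,0,-0.012],"rotation":[0,0,0],"claw":10},
  {"travel":[0,0,-0.012],"rotation":[0,0,0],"claw":10},
  {"travel":[0,0,-0.008],"rotation":[0,0,0],"claw":10},
  {"travel":[0,0,-0.004],"rotation":[0,0,0],"claw":10},
  {"travel":[0,0,0],"rotation":[0,0,0],"claw":10},
])

```text
time_s: 17.53
eef_pos: [0.4432, -0.1409, 0.177]
ee_rot: [0.572, 3.044, -0.006]
contact_force: [0.1, 0.3, -0.2]
opening: 0.288
```

Request:
send_rows([
  {"travel":[0,0,-0.002],"rotation":[0,0,0],"claw":10},
  {"travel":[0,0,0],"rotation":[0,0,0],"claw":10},
  {"travel":[0,0,0],"rotation":[0,0,0],"claw":10},
])

```text
time_s: 17.78
eef_pos: [0.4437, -0.1412, 0.1755]
ee_rot: [0.572, 3.043, -0.006]
contact_force: [0.2, -0.0, -0.8]
opening: 0.29
```

Guard is about 6 mm above the plate; I step down until the force shows seating.

Request:
send_rows([
  {"travel":[0,0,-0.003],"rotation":[0,0,0],"claw":10},
  {"travel":[0,0,0],"rotation":[0,0,0],"claw":10},
  {"travel":[0,0,-0.001],"rotation":[0,0,0],"claw":10},
  {"travel":[0,0,0],"rotation":[0,0,0],"claw":10},
])

```text
time_s: 18.12
eef_pos: [0.4446, -0.1417, 0.1727]
ee_rot: [0.571, 3.04, -0.008]
contact_force: [0.9, 0.1, -0.7]
opening: 0.289
```

Request:
send_rows([
  {"travel":[0,0,-0.0015],"rotation":[0,0,0],"claw":10},
  {"travel":[0,0,0],"rotation":[0,0,0],"claw":10},
  {"travel":[0,0,0],"rotation":[0,0,0],"claw":10},
])

```text
time_s: 18.37
eef_pos: [0.4448, -0.1418, 0.1714]
ee_rot: [0.571, 3.039, -0.008]
contact_force: [-1.2, 0.2, -1.0]
opening: 0.288
```

Request:
send_rows([
  {"travel":[0,0,-0.0015],"rotation":[0,0,0],"claw":10},
  {"travel":[0,0,0],"rotation":[0,0,0],"claw":10},
  {"travel":[0,0,0],"rotation":[0,0,0],"claw":10},
])

```text
time_s: 18.62
eef_pos: [0.4448, -0.1418, 0.1697]
ee_rot: [0.571, 3.039, -0.008]
contact_force: [0.0, -0.4, -1.5]
opening: 0.29
```

Request:
send_rows([
  {"travel":[0,0,-0.001],"rotation":[0,0,0],"claw":10},
  {"travel":[0,0,0],"rotation":[0,0,0],"claw":10},
  {"travel":[0,0,0],"rotation":[0,0,0],"claw":10},
])

```text
time_s: 18.87
eef_pos: [0.4448, -0.1418, 0.1686]
ee_rot: [0.571, 3.04, -0.008]
contact_force: [-1.4, 0.2, -0.9]
opening: 0.288
```

Request:
send_rows([
  {"travel":[0,0,-0.001],"rotation":[0,0,0],"claw":10},
  {"travel":[0,0,0],"rotation":[0,0,0],"claw":10},
  {"travel":[0,0,0],"rotation":[0,0,0],"claw":10},
])

```text
time_s: 19.12
eef_pos: [0.4448, -0.1419, 0.1675]
ee_rot: [0.571, 3.039, -0.008]
contact_force: [-0.1, 0.3, -1.4]
opening: 0.291
```

Request:
send_rows([
  {"travel":[0,0,-0.001],"rotation":[0,0,0],"claw":10},
  {"travel":[0,0,0],"rotation":[0,0,0],"claw":10},
  {"travel":[0,0,0],"rotation":[0,0,0],"claw":10},
])

```text
time_s: 19.37
eef_pos: [0.4455, -0.1421, 0.1677]
ee_rot: [0.571, 3.038, -0.009]
contact_force: [-0.2, -0.1, -0.8]
opening: 0.289
```

Request:
send_rows([
  {"travel":[0,0,-0.002],"rotation":[0,0,0],"claw":10},
  {"travel":[0,0,-0.002],"rotation":[0,0,0],"claw":10},
])

```text
time_s: 19.53
eef_pos: [0.4466, -0.1425, 0.1671]
ee_rot: [0.57, 3.037, -0.009]
contact_force: [-8.1, 5.0, 20.7]
opening: 0.29
```

The guard is seated: the force rose to 20 N. I ease off and open.

Request:
send_rows([
  {"travel":[0,0,0.001],"rotation":[0,0,0],"claw":10},
  {"travel":[0,0,0],"rotation":[0,0,0],"claw":40},
  {"travel":[0,0,0],"rotation":[0,0,0],"claw":60},
  {"travel":[0,0,0],"rotation":[0,0,0],"claw":80},
  {"travel":[0,0,0],"rotation":[0,0,0],"claw":100},
  {"travel":[0,0,0],"rotation":[0,0,0],"claw":100},
  {"travel":[0,0,0],"rotation":[0,0,0],"claw":100},
  {"travel":[0,0,0],"rotation":[0,0,0],"claw":100},
])

```text
time_s: 20.2
eef_pos: [0.4466, -0.1426, 0.1678]
ee_rot: [0.57, 3.037, -0.009]
contact_force: [0.4, -0.4, -0.5]
opening: 1.002
```

Request:
send_rows([
  {"travel":[0,0,0.01],"rotation":[0,0,0],"claw":100},
  {"travel":[0,0,0.02],"rotation":[0,0,0],"claw":100},
  {"travel":[0,0,0.03],"rotation":[0,0,0],"claw":100},
  {"travel":[0,0,0.03],"rotation":[0,0,0],"claw":100},
  {"travel":[0,0,0.02],"rotation":[0,0,0],"claw":100},
  {"travel":[0,0,0],"rotation":[0,0,0],"claw":100},
  {"travel":[0,0,0],"rotation":[0,0,0],"claw":100},
])

```text
time_s: 20.78
eef_pos: [0.4445, -0.1413, 0.2845]
ee_rot: [0.571, 3.039, -0.008]
contact_force: [0.1, 0.3, 0.1]
opening: 0.999
```

```bash
python3 - <<'E'
from h import *
s=r.read_state();print(s["time_s"],s["eef_pos"],s["contact_force"].round(1))
a=[]
for n in("wrist","scene"):
    p=r.camera(n);T=c2w(p,s)
    for d in r.regions_of(p,"probe")[:2]:
        ys,xs=np.nonzero(d["pixels"]);print(n,d["conf"],d["position"],xs.min(),xs.max(),ys.min(),ys.max())
    for q in((.435,-.141,.188),(.435,-.141,.108)):
        c=np.linalg.inv(T)@[*q,1];print("expected",c[:2]/c[2]*p["fx"]+[p["cx"],p["cy"]])
    a.append(p["image"])
cv2.imwrite("pics/end.png",np.hstack([cv2.resize(a[0][90:330,150:350],(400,480)),cv2.resize(a[1][80:190,210:301],(398,480))]))
E
```

```text
20.7833 [ 0.44450181 -0.14133575  0.28452699] [0.1 0.3 0.1]
wrist 0.86 [258.7, 173.8] 233 278 142 213
expected [251.14324788 187.57941658]
expected [251.98612687 158.32903299]
scene 0.87 [253.6, 121.1] 244 260 102 153
expected [256.26002501 102.75660976]
expected [255.6029458  128.34632798]
```

No more pictures can be viewed, so I check the pose by fitting the probe's silhouette to the masks.

```bash
cat > fit.py <<'E'
from h import *
from scipy.optimize import minimize
s=r.read_state();V=[]
for n in("wrist","scene"):
    p=r.camera(n);V.append((p,np.linalg.inv(c2w(p,s)),r.regions_of(p,"probe")[0]["pixels"]))
th=np.linspace(0,2*np.pi,24,endpoint=False);cs=np.c_[np.cos(th),np.sin(th),0*th]
def iou(v,k):
    x,y,z,a,b=v;p,Ti,m=V[k];A=R.from_rotvec([a,b,0]).as_matrix();im=np.zeros(m.shape,np.uint8)
    for r0,z0,z1 in((.004,0,.07),(.022,.07,.078),(.013,.078,.158)):
        q=np.vstack([cs*r0+[0,0,z0],cs*r0+[0,0,z1]])@A.T+[x,y,z]
        c=q@Ti[:3,:3].T+Ti[:3,3];u=c[:,:2]/c[:,2:]*p["fx"]+[p["cx"],p["cy"]]
        cv2.fillConvexPoly(im,cv2.convexHull((u*16).astype(np.int32)),1,shift=4)
    return (im.astype(bool)&m).sum()/(im.astype(bool)|m).sum()
f=lambda v:-iou(v,0)-iou(v,1)
for z,a,b in((.03,0,0),(.03,.2,0),(.03,0,.2),(.1,0,0)):
    x0=np.array([.437,-.141,z,a,b]);S=np.vstack([x0]+[x0+d for d in np.diag([.01,.01,.02,.1,.1])])
    o=minimize(f,x0,method="Nelder-Mead",options=dict(initial_simplex=S,maxiter=500))
    print(o.x.round(4),iou(o.x,0).round(2),iou(o.x,1).round(2))
E
python3 fit.py
```

```text
[ 0.4451 -0.1413  0.0257 -0.0015 -0.0086] 0.98 0.81
[ 0.4435 -0.133   0.028   0.0595  0.0056] 0.86 0.78
[ 0.4462 -0.1324  0.028   0.0643 -0.0144] 0.84 0.79
[ 4.388e-01 -1.407e-01  2.810e-02  4.000e-04  4.060e-02] 0.9 0.81
```

```bash
python3 -c "
from rig import r
s=r.read_state();print(s['time_s'],s['contact_force'],s['opening']);print(r.hand_in())"
```

```text
21.1833 [-0.35643957 -0.12901708 -1.18824027] 0.9945896322761456
the job is handed in; nothing more can be done
None
```

I took the probe from the grey stand and pressed it on both pads in order. I then hung it back in the stand, let go, and handed in at 21.2 s of the 48 s allowed.

- **Four-well pad:** the tip was on the pad near its middle. The pad was down an estimated 3–5 mm at about +2 N and held for over 1.2 s.
- **Many-well pad:** the press was centred, with about the same depth and force, and also held for over 1.2 s.
- **Return to the stand:** the guard was pressed onto the plate with about 20 N before I opened the gripper. Afterwards the gripper was open, lifted about 115 mm clear, and reading no contact.
- **Final pose:** I had used all 12 picture views, so I checked by fitting the probe's shape to the camera masks. The best fit (overlap 0.98 wrist, 0.81 scene) shows the probe upright within about 0.5° and the tip about 26–28 mm above the bench, against a nominal 30 mm.

**Checks that disagreed or went wrong:**
- The best fit puts the probe about 9 mm off the hole's centre, near the 10 mm limit of the shaft's play. Another fit gave about 3 mm with a 2° lean, but it matched less well.
- On the first approach to the four-well pad I overshot beside it, with the tip low. The forces showed no contact, and I raised and straightened the probe before pressing.

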